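# Clear the lane and gauge the lid of a small gift box

## Robot

A 7-joint arm with a two-finger parallel gripper is mounted at the origin on a cart in front of the work surface, level with it; the furniture and walls round the work are solid. World frame = base frame: x ahead of the robot, y to its left, z up, the work surface at z = 0. Lengths are in m, angles in rad, forces in N, time in s.
With the tool pointing down it reaches from about 0.4 to 0.875 m from the base axis. Payload 19.3 kg.
Tool frame: the origin (TCP) lies at the very end of the fingers, on their centre line; the grasp point (between the pads) lies 19 mm behind it; z points along the fingers, y is the direction in which the jaws open and shut (so a half turn about z gives the same grasp; the last joint's range is limited). The gripper opens to 85 mm and grips with 20 to 120 N. Pads are 22 mm wide; open, the fingers measure 114 mm over their backs; the gripper's body (76 mm by 85 mm) begins 54 mm behind the grasp point. The pads swing forward as they close: fully open they stand 13 mm farther back than shut.
Start: joints at [-1.263, 0.521, -0.036, 1.599, 0.021, 1.021, -0.113], TCP at [0.231, 0.581, 0.231] pointing down, gripper open.
Joint ranges: [-2.91, 2.91], [-0.3, 2.13], [-1.5, 1.42], [0.17, 2.43], [-1.26, 4.41], [0.16, 1.93], [-2.52, 2.52]. Speed limits (rad/s): [1.89, 1.89, 2.39, 2.39, 3.01, 3.01, 3.01].

## Interface

Orientations are given as [roll, pitch, yaw] about the fixed x, y, z axes, in that order (R = Rz(yaw) Ry(pitch) Rx(roll)).
In Python, from workcell import bot, grab_frame, calibration, workorder gives the robot as it stands.
- The arm moves only by the tool move_arm, never from a script. Its arguments are lists of equal length, an entry for each row: "jaw": the closure in counts, from 0 (fully open) to 255 (shut); "dp": the shift along the tool's x, y, z in units of 800 mm (1.0 is 800 mm), a list of three; "rotation": the turn, a rotation vector about the tool's x, y, z in units of pi rad (1.0 is pi rad), a list of three. In form: {"jaw": [jaw, ...], "dp": [[dx, dy, dz], ...], "rotation": [[rx, ry, rz], ...]}. A call has 1 to 10 rows; each row shifts and turns the commanded pose from where the row before left it, along the tool's axes as they then stand; what a row does not reach is not made up. A row lasts 1/8 s, in which the tool goes at most 62.5 mm and 10.7 degrees, less where a joint would pass 70% of its speed; a pose out of reach is approached as far as the arm can. A call with a number of a shift or a turn outside -1 to 1 is refused whole. A call with a gripper value outside its range is refused whole. The fingers move at their own pace and stop on an object; "squeeze" is the grip in N (left out, the last holds). Time passes only in rows, so rows that do not move let the fingers close. It gives the time, the measured TCP pose, the force and the opening at its end, in the units of the state.
- bot.observe(): the state, without advancing time (a new reading comes with each control period).
- grab_frame(name): name is "scene" or "top" or "wrist"; returns the picture (480x640x3 uint8, blue, green, red); there is no depth.
- calibration(name): a dict with "camera_matrix" (3x3 intrinsics, pixels), "dist" ([k1, k2, p1, p2, k3] as OpenCV has them; the pictures are not rectified), "T" (4x4, takes a point from camera to world coordinates). Camera axes: x right, y down, z forward; pixel columns grow to the right and rows downward; lengths in m; the calibration is good to about 2 mm. A picture is of the moment at which its call begins: read the wrist's pose just before it. calibration takes no time and is no camera call; for the wrist camera it gives the pose at the moment of the call.
- workorder.job_done(): hands the job in, once; it reports no verdict.
The state is a dict: "clock": time; "qpos": joint angles; "qd": joint speeds; "joint_efforts": joint torques, N m; "position": TCP position; "tool_rot": TCP orientation; "force": force on the tool from outside, world axes, zero at the start; "moment": the same for the moment, N m; "grip_width": finger opening in m.
Only numpy, scipy, OpenCV 4.12 (cv2) and the standard library are available. Lean on these libraries where they do the work, as an engineer would, in place of code of your own. Each camera call takes 0.05 s, during which the arm holds its last target. There are 200 camera calls.

## Task

Check that the small gift box is properly shut with the lid-height gauge: first take whatever has been left standing in the gauge's lane, in front of the box, and stand it upright in the brass tray. Then slide the box along the lane, without lifting it, until it is fully home against the stop, and gently push the gauge's cap down until the foot rests on the lid, and leave the foot there. Leave everything else on the table where it is.

Things in the scene. Friction and masses are not known exactly. Their poses are not given: they have to be found in the camera images.
- gauge: Fixed aluminium lid-height gauge. Origin on the table, mid lane; +x along the lane to the stop. Lane: bare table between two rails 9 mm high, 11 wide, inner faces y = +-36, x = -166 to 113 mm, open at -x. Stop face x = 113: block 94 wide, 24 high, to x = 163; on it two rods (x 142, y +-24) with a bridge, top z = 102. The foot's arm reaches back over the lane to x = 82 mm.
- gauge_foot (a joint): Height of the gauge foot's sole above the table, in m: 0 at the table, 0.062 at the top; starts raised (0.048 to 0.060). It slides up and down on the rods with about 3 N of friction and stays where it is left. Pushing the cap lowers it.
- foot_sole (a point): Centre of the underside of the foot (a rubber pad, 21 mm diameter), over the lane's centre line at gauge x = 95 mm.
- cap_top (a point): Top centre of the round black sprung push cap (26 mm diameter) on the foot's arm, straight above the sole, 42 mm above it when not pressed. It gives 10 mm on a spring (6 N fully in): the foot begins to move after about 3 mm; once the foot has landed about 7 mm of give remain. It springs up when released.
- gift_box: Loose small dark lacquered box, shut (lid fixed), 0.16 kg, in the lane near its open end. Origin under its centre; its y is the long way (108 mm), along the lane; x is its width (68 mm; brass hasp at -x 5 mm proud, 11 to 27 mm up, passes above the rail). Flat of the lid 34 mm up; round medallion mid lid 3 mm higher. Home against the stop its origin is at gauge x = 59 mm.
- white_jar: White screw-lid jar, 48 mm diameter, 40 mm high (the lid is the top 12 mm); origin under its centre. Either this or the stamp stands in the lane (at about gauge x = 32 mm); the other stands elsewhere on the table and must stay there.
- lot_stamp: Wooden hand stamp, 54 mm high: block foot 20 (x) by 32 (y) by 18 mm high, turned handle about 19 mm across above it; origin under its centre, +z up. Either this or the white jar stands in the lane.
- brass_tray: Fixed shallow brass tray, 150 (its x) by 112 (its y) mm, rim 9 mm high and about 7 mm wide; origin under its centre, inner floor 2 mm up, flat area 134 by 96 mm.
- vial: Bystander: gold screw-cap vial, 22 mm diameter, 29 mm high, standing to the right of the lane. Origin under its centre.
- pen: Bystander: pen, 145 mm long (its y), 9 mm high, lying to the left of the lane. Origin under its centre.
- dark_jar: Bystander: jar with black lid, 63 mm diameter, 66 mm high, on the left of the table. Origin under its centre.
- tape_roll: Bystander: roll of tape, 96 mm diameter, 48 mm high, on the left of the table. Origin under its centre.
There are look-alikes about, which are no part of the job. What is meant by the lot_stamp is not orange or red, and is the smaller of those in its own colour.

How it is judged:
By the outcome, as a careful person would: the job done as asked, in the order asked, and still so for the second after the job is handed in, with the robot touching nothing.
It also fails if it takes over 67 s, if anything falls off the work surface, if the arm or the gripper's body presses on something with over 40 N, if the wrist force passes 120 N, or if a joint passes its speed limit or range.

## Working session

There is one attempt and no reset: what is moved stays moved. The work goes in short steps, Python scripts to look and compute and a tool call to move; the robot and the scene stay as the last step left them, time stands still between calls to the robot, and variables do not carry over. Pictures are saved under pics/ and viewed, about 8 in all and at most 12, crops included, and the job is handed in when it is done.

Besides the shell and the picture viewer there is one more tool, called after ">>>" as name(argument=value, ...) on one line, values as JSON. move_arm: Moves the arm, as the interface text tells. Shifts and turns lie within -1 to 1; 1 stands for 800 mm of shift or pi rad of turn. Its arguments: {"type":"object","properties":{"jaw":{"type":"array","items":{"type":"number"}},"dp":{"type":"array","items":{"type":"array","items":{"type":"number","minimum":-1,"maximum":1}}},"rotation":{"type":"array","items":{"type":"array","items":{"type":"number","minimum":-1,"maximum":1}}},"squeeze":{"type":"number"}},"required":["jaw","dp","rotation"]}

```bash
mkdir -p pics; ls; cat > h.py <<'E'
import numpy as np, cv2
from workcell import bot, grab_frame, calibration, workorder
def ray(name,px,z,c=None):
    c=c or calibration(name); K=np.array(c["camera_matrix"]);T=np.array(c["T"])
    u=cv2.undistortPoints(np.array(px,float).reshape(-1,1,2),K,np.array(c["dist"])).reshape(-1,2)
    d=np.c_[u,np.ones(len(u))]@T[:3,:3].T; o=T[:3,3]
    return o+d*((z-o[2])/d[:,2])[:,None]
def proj(name,P,c=None):
    c=c or calibration(name);T=np.linalg.inv(np.array(c["T"]))
    return cv2.projectPoints(np.array(P,float).reshape(-1,3),cv2.Rodrigues(T[:3,:3])[0],T[:3,3],np.array(c["camera_matrix"]),np.array(c["dist"]))[0].reshape(-1,2)
E
python3 - <<'E'
from h import *
for n in("top","scene"):cv2.imwrite(f"pics/{n}0.png",grab_frame(n))
s=bot.observe();print({k:np.round(v,3) for k,v in s.items()})
for n in("top","scene","wrist"):print(n,np.round(calibration(n)["T"],3).tolist())
E
```

```text
pics
{'clock': np.float64(0.1), 'qpos': array([-1.263,  0.522, -0.036,  1.6  ,  0.021,  1.021, -0.113]), 'qd': array([ 0.   , -0.   ,  0.001, -0.002, -0.001, -0.001,  0.   ]), 'joint_efforts': array([ 3.0000e-03, -9.2848e+01,  1.9850e+00, -3.7053e+01,  1.8000e-02,
        6.0000e-03,  0.0000e+00]), 'position': array([0.23 , 0.581, 0.231]), 'tool_rot': array([-3.141,  0.   ,  2.764]), 'force': array([0.517, 0.749, 0.334]), 'moment': array([ 0.047, -0.009,  0.047]), 'grip_width': np.float64(0.085)}
top [[-0.06, -0.975, 0.214, 0.209], [-0.998, 0.059, -0.014, 0.142], [0.001, -0.215, -0.977, 1.557], [0.0, 0.0, 0.0, 1.0]]
scene [[0.738, 0.481, -0.474, 1.151], [0.675, -0.531, 0.512, -0.533], [-0.005, -0.698, -0.716, 0.977], [0.0, 0.0, 0.0, 1.0]]
wrist [[0.368, 0.896, 0.248, 0.167], [0.93, -0.355, -0.1, 0.605], [-0.001, 0.268, -0.964, 0.374], [0.0, 0.0, 0.0, 1.0]]
```

View pics/top0.png

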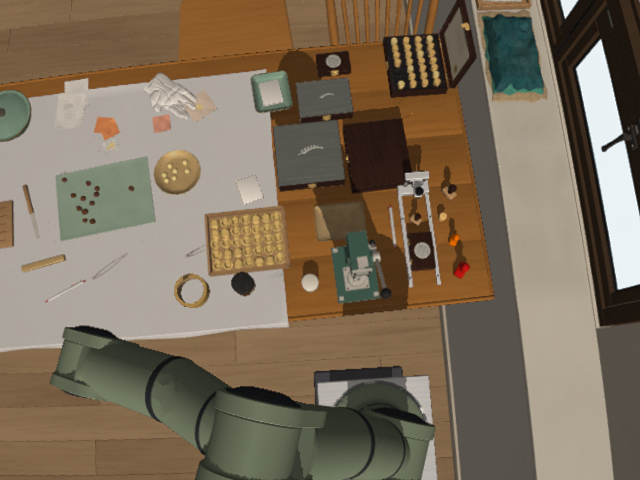

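View pics/scene0.png

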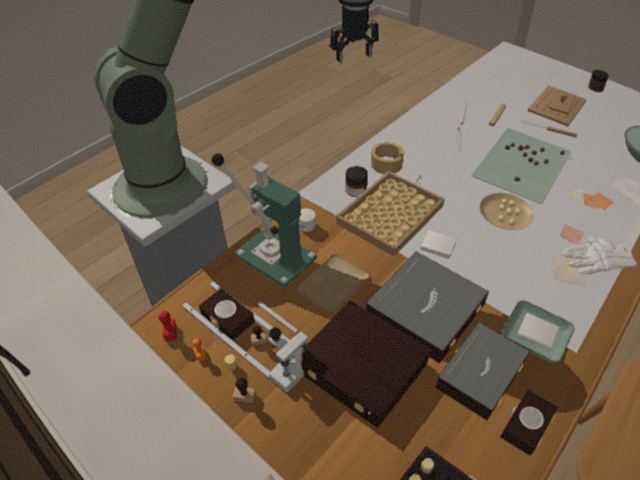

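The top view shows the gauge at about (420,230), with its stop near (415,182) and the box at (422,250). A wooden stamp stands in the lane at (415,217).

Things that could be taken for the lot stamp: brown in the lane (415,217), larger brown at (450,190), orange (454,240) and red (462,270). The description fits the smaller brown one in the lane, and the white jar stands elsewhere at (310,282). The tray looks to be at (338,222). I'll check with a close crop.

```bash
python3 - <<'E'
from h import *
t=cv2.imread("pics/top0.png");s=cv2.imread("pics/scene0.png")
a=cv2.resize(t[160:310,300:480],None,fx=4,fy=4,interpolation=cv2.INTER_CUBIC)
b=cv2.resize(s[240:430,140:390],None,fx=3.2,fy=3.2,interpolation=cv2.INTER_CUBIC)
cv2.imwrite("pics/ct.png",a);cv2.imwrite("pics/cs.png",b)
P=dict(stamp=(415,217),big=(450,190),vial=(443,216),tray=(338,222),jar=(310,282),box=(422,250),railL=(411,285),railR=(438,285),stop=(415,190),orange=(454,240))
for k,v in P.items():print(k,np.round(ray("top",v,0.0)[0],3))
E
```

```text
stamp [ 0.615 -0.165  0.   ]
big [ 0.694 -0.282  0.   ]
vial [ 0.613 -0.251  0.   ]
tray [0.613 0.068 0.   ]
jar [0.437 0.162 0.   ]
box [ 0.512 -0.176  0.   ]
railL [ 0.41  -0.133  0.   ]
railR [ 0.404 -0.213  0.   ]
stop [ 0.7   -0.174  0.   ]
orange [ 0.537 -0.276  0.   ]
```

View pics/ct.png

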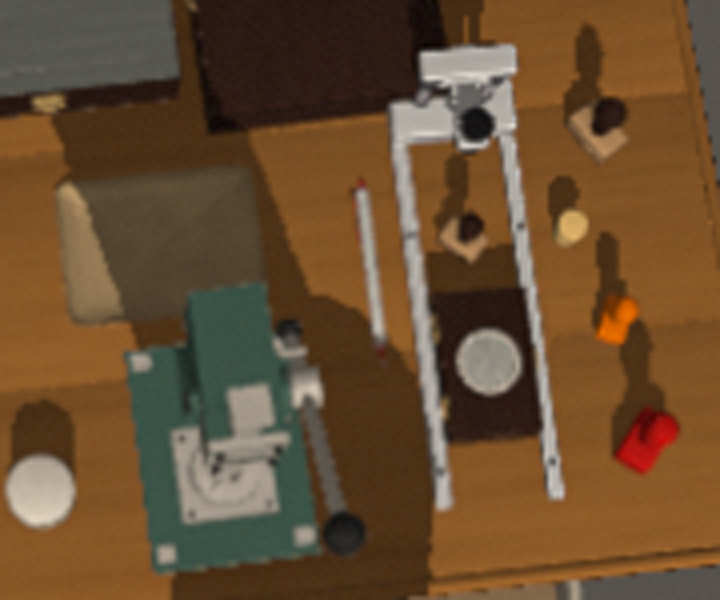

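View pics/cs.png

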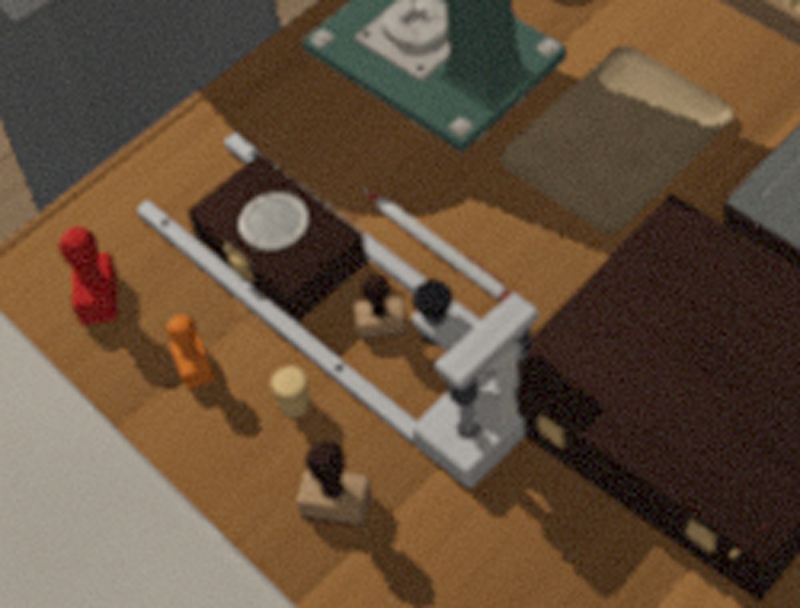

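The crops confirm it: the small brown stamp is in the lane at crop (463,238), and the larger brown one stands outside at (600,130). The tray is the brownish pad with crop corners (60,185), (250,168), (262,312) and (78,322). Now I'll work out the geometry and the first move.

```bash
python3 - <<'E'
from h import *
f=lambda *p:np.array(p,float)/4+np.array([299.6,159.6])
print("press/knob heights")
def tri(a,b):
    A=[];c=[]
    for n,p in(("top",a),("scene",b)):
        o=np.array(calibration(n)["T"])[:3,3];d=ray(n,p,0)[0]-o;d/=np.linalg.norm(d);M=np.eye(3)-np.outer(d,d);A.append(M);c.append(M@o)
    return np.round(np.linalg.solve(sum(A),sum(c)),3)
print("knob",tri((385.5,293),(218,160)),"big box corner far-right?",tri(f(380,95),(370,417)))
print("presstop",tri(f(265,285),(300,192)),tri(f(190,297),(257,168)))
print("stampTop",tri(f(470,226),(140+375/3.2,240+285/3.2)))
print("cap",tri(f(477,124),(140+433/3.2,240+298/3.2)))
rn=ray("top",[f(444,508),f(557,497)],.009);rf=ray("top",[f(402,150),f(508,145)],.009)
print("rails",rn,rf);a=rn.mean(0);b=rf.mean(0);print("th",np.degrees(np.arctan2(*(b-a)[1::-1])),np.linalg.norm(b-a))
th=np.arctan2(*(b-a)[1::-1]);o=a+.166*np.array([np.cos(th),np.sin(th),0]);print("origin",o)
print("tray",ray("top",[f(60,185),f(250,168),f(262,312),f(78,322)],.009),ray("top",[f(60,185),f(250,168),f(262,312),f(78,322)],.009).mean(0))
print("box med",ray("top",f(488,361),.037))
E
```

```text
press/knob heights
knob [ 0.358 -0.02   0.279] big box corner far-right? [ 0.817 -0.106 -0.171]
presstop [0.532 0.026 0.255] [0.483 0.032 0.301]
stampTop [ 0.606 -0.163  0.045]
cap [ 0.668 -0.165  0.095]
rails [[ 0.4038115  -0.13012602  0.009     ]
 [ 0.40656903 -0.21407568  0.009     ]] [[ 0.67719424 -0.12435613  0.009     ]
 [ 0.67658265 -0.20551422  0.009     ]]
th 1.5107492685067687 0.2717926554981399
origin [ 0.57113257 -0.16772434  0.009     ]
tray [[ 0.66490505  0.13546327  0.009     ]
 [ 0.66970155 -0.00820656  0.009     ]
 [ 0.55810896 -0.00852477  0.009     ]
 [ 0.55871137  0.12819201  0.009     ]] [0.61285673 0.06173099 0.009     ]
box med [[ 0.50547874 -0.16749182  0.037     ]]
```

The press beside the lane is tall, about 0.27 m with its knob near (0.36,-0.02), so I'll travel high. First I raise the tool, then swing round at constant radius.

>>> move_arm(jaw=[0,0,0,0,0,0,0,0,0,0], dp=[[0,0,-0.0625],[0,0,-0.0625],[0,0,-0.0625],[0,0,-0.0625],[-0.0613,-0.0024,0],[-0.0613,-0.0024,0],[-0.0613,-0.0024,0],[-0.0613,-0.0024,0],[-0.0613,-0.0024,0],[-0.0613,-0.0024,0]], rotation=[[0,0,0],[0,0,0],[0,0,0],[0,0,0],[0,0,0.025],[0,0,0.025],[0,0,0.025],[0,0,0.025],[0,0,0.025],[0,0,0.025]])

```text
clock: 1.35
position: [0.4702, 0.4117, 0.4308]
tool_rot: [-3.141, 0.0, 2.29]
force: [0.9, -0.5, -0.1]
grip_width: 0.0854
```

>>> move_arm(jaw=[0,0,0,0,0,0,0,0,0,0], dp=[[-0.0613,-0.0024,0],[-0.0613,-0.0024,0],[-0.0613,-0.0024,0],[-0.0613,-0.0024,0],[-0.0613,-0.0024,0],[-0.0613,-0.0024,0],[-0.0613,-0.0024,0],[-0.0613,-0.0024,0],[-0.0613,-0.0024,0],[-0.0613,-0.0024,0]], rotation=[[0,0,0.025],[0,0,0.025],[0,0,0.025],[0,0,0.025],[0,0,0.025],[0,0,0.025],[0,0,0.025],[0,0,0.025],[0,0,0.025],[0,0,0.025]])

```text
clock: 2.6
position: [0.6237, -0.0413, 0.4309]
tool_rot: [-3.141, 0.0, 1.505]
force: [0.5, -0.0, -1.0]
grip_width: 0.0855
```

```bash
cat >> h.py <<'E'
from scipy.spatial.transform import Rotation as Ro
def plan(p,yaw,n,start=None):
    "rows from commanded/measured start to world p, yaw deg, tool down"
    s=bot.observe()
    p0,y0=start or (s["position"],np.degrees(s["tool_rot"][2]))
    dy=(yaw-y0+180)%360-180; st=(np.array(p)-p0)/n; R=lambda y:Ro.from_euler('xyz',[180,0,y],degrees=True).as_matrix()
    for i in range(n): print(np.round(R(y0+dy*i/n).T@st/.8,4).tolist(),np.round(-dy/n/180,4))
E
python3 - <<'E'
from h import *
print(np.round(bot.observe()["qpos"],3))
plan([.58,-.168,.25],181.5,10)
E
```

```text
[-0.317  0.423  0.453  1.31  -0.182  1.449  0.058]
[-0.0162, -0.0044, 0.0226] -0.0529
[-0.0152, -0.007, 0.0226] -0.0529
[-0.0138, -0.0094, 0.0226] -0.0529
[-0.0121, -0.0116, 0.0226] -0.0529
[-0.01, -0.0134, 0.0226] -0.0529
[-0.0076, -0.0149, 0.0226] -0.0529
[-0.0051, -0.016, 0.0226] -0.0529
[-0.0023, -0.0166, 0.0226] -0.0529
[0.0004, -0.0168, 0.0226] -0.0529
[0.0032, -0.0164, 0.0226] -0.0529
```

>>> move_arm(jaw=[0,0,0,0,0,0,0,0,0,0], dp=[[-0.0162,-0.0044,0.0226],[-0.0152,-0.007,0.0226],[-0.0138,-0.0094,0.0226],[-0.0121,-0.0116,0.0226],[-0.01,-0.0134,0.0226],[-0.0076,-0.0149,0.0226],[-0.0051,-0.016,0.0226],[-0.0023,-0.0166,0.0226],[0.0004,-0.0168,0.0226],[0.0032,-0.0164,0.0226]], rotation=[[0,0,-0.0529],[0,0,-0.0529],[0,0,-0.0529],[0,0,-0.0529],[0,0,-0.0529],[0,0,-0.0529],[0,0,-0.0529],[0,0,-0.0529],[0,0,-0.0529],[0,0,-0.0529]])

```text
clock: 3.85
position: [0.5801, -0.1668, 0.2496]
tool_rot: [3.141, -0.0, -3.109]
force: [0.6, -0.1, -0.0]
grip_width: 0.0856
```

```bash
python3 - <<'E'
from h import *
s=bot.observe();print(np.round(s["qpos"],3),s["position"],s["tool_rot"])
c=calibration("wrist");cv2.imwrite("pics/w1.png",grab_frame("wrist"))
import pickle;pickle.dump(c,open("w1.pkl","wb"));print(np.round(c["T"],3).tolist())
E
```

```text
[ 0.118  0.471  0.091  1.643 -0.048  1.031  1.828] [ 0.58010492 -0.1668346   0.24964571] [ 3.14143195e+00 -4.97458925e-04 -3.10861411e+00]
[[-0.034, 0.963, 0.267, 0.512], [0.999, 0.032, 0.009, -0.17], [-0.0, 0.267, -0.964, 0.393], [0.0, 0.0, 0.0, 1.0]]
```

View pics/w1.png

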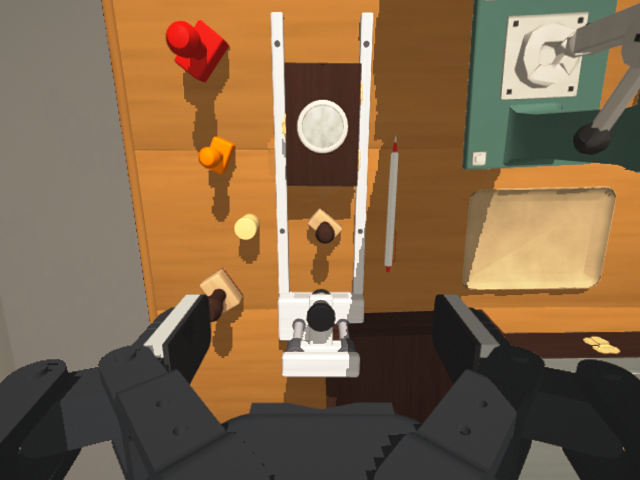

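The wrist view shows the stamp handle top at (325,232), the lane rails from (277,13) and (367,13) to row 292, the cap at (320,317), the medallion at (322,126) and the tray at (465–615, 188–292).

```bash
python3 - <<'E'
from h import *; import pickle
c=pickle.load(open("w1.pkl","rb")); im=cv2.imread("pics/w1.png"); r=lambda p,z:ray("wrist",p,z,c)
g=cv2.cvtColor(im,cv2.COLOR_BGR2GRAY)
h=cv2.cvtColor(im,cv2.COLOR_BGR2HSV)
# rails: white low saturation per row
L=[];Rr=[]
for row in range(30,270,10):
    x=np.where((h[row,:,1]<45)&(h[row,:,2]>150))[0]; a=x[(x>268)&(x<295)];b=x[(x>350)&(x<380)]
    if len(a)>4 and len(b)>4: L.append((a.mean(),row));Rr.append((b.mean(),row))
L=r(L,.009);Rr=r(Rr,.009)
m=(L[:,1]+Rr[:,1])/2;k=np.polyfit((L[:,0]+Rr[:,0])/2,m,1);print("mid line y=",k,"th",np.degrees(np.arctan(k[0])),"width",(Rr-L)[:,1].mean())
th=np.arctan(k[0])
print("rail end",r([(277,13),(367.5,13)],.009)[:, :2],"stop edge top",r([(320,294),(285,295),(358,293)],.024)[:,:2])
dark=((h[...,2]<70)).astype(np.uint8);sub=np.zeros_like(dark);sub[215:250,308:342]=dark[215:250,308:342]
M=cv2.moments(sub);p=(M["m10"]/M["m00"],M["m01"]/M["m00"]);print("handle px",p,sub.sum(),r([p],.045)[:,:2])
print("block top corners",r([(321,209),(341,227)],.018)[:,:2])
print("cap top z.095",r([(320,318)],.095)[:,:2])
print("med",r([(322.5,126)],.037)[:,:2],"boxfar edge",r([(286,186),(361,185),(285,63),(361,63)],.034)[:,:2])
t=r([(470,190),(615,190),(605,292),(465,290)],.009);print("tray",t[:,:2],t.mean(0))
print("vial",r([(246,225)],.029)[:,:2])
E
```

```text
mid line y= [ 0.02826794 -0.18443429] th 1.619202339896388 width 0.08309333108198087
rail end [[ 0.40815074 -0.21399609]
 [ 0.4053824  -0.13138282]] stop edge top [[ 0.6785532  -0.16580274]
 [ 0.68097778 -0.20340232]
 [ 0.676      -0.12504232]]
handle px (323.9712230215827, 235.9208633093525) 139 [[ 0.6078759  -0.16418334]]
block top corners [[ 0.58680064 -0.16780158]
 [ 0.60510977 -0.1463967 ]]
cap top z.095 [[ 0.6694932  -0.16584258]]
med [[ 0.50567406 -0.16911937]] boxfar edge [[ 0.56219413 -0.20240585]
 [ 0.55879728 -0.13012791]
 [ 0.45359025 -0.20408206]
 [ 0.4513395  -0.13693691]]
tray [[ 0.56356593 -0.01467282]
 [ 0.55899947  0.13252417]
 [ 0.67157687  0.14902087]
 [ 0.67487133 -0.00460254]] [0.6172534  0.06556742 0.009     ]
vial [[ 0.60353501 -0.24275829]]
```

```bash
python3 - <<'E'
from h import *
plan([.603,-.1645,.10],181.6,3); print()
plan([.603,-.1645,.022],181.6,3,([.603,-.1645,.10],181.6))
E
```

```text
[-0.0103, 0.0013, 0.0614] 0.0013
[-0.0103, 0.0014, 0.0614] 0.0013
[-0.0103, 0.0014, 0.0614] 0.0013

[0.0, -0.0, 0.0325] -0.0
[0.0, -0.0, 0.0325] -0.0
[0.0, -0.0, 0.0325] -0.0
```

>>> move_arm(jaw=[105,105,105,105,105,105,105], dp=[[-0.0103,0.0013,0.0614],[-0.0103,0.0014,0.0614],[-0.0103,0.0014,0.0614],[0,0,0],[0,0,0.0325],[0,0,0.0325],[0,0,0.0325]], rotation=[[0,0,0.0013],[0,0,0.0013],[0,0,0.0013],[0,0,0],[0,0,0],[0,0,0],[0,0,0]])

```text
clock: 4.78
position: [0.6062, -0.163, 0.0272]
tool_rot: [-3.141, 0.003, -3.128]
force: [0.8, -0.7, 0.4]
grip_width: 0.0502
```

```bash
python3 - <<'E'
from h import *
cv2.imwrite("pics/w2.png",grab_frame("wrist"))
E
```

```text
(no output)
```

View pics/w2.png

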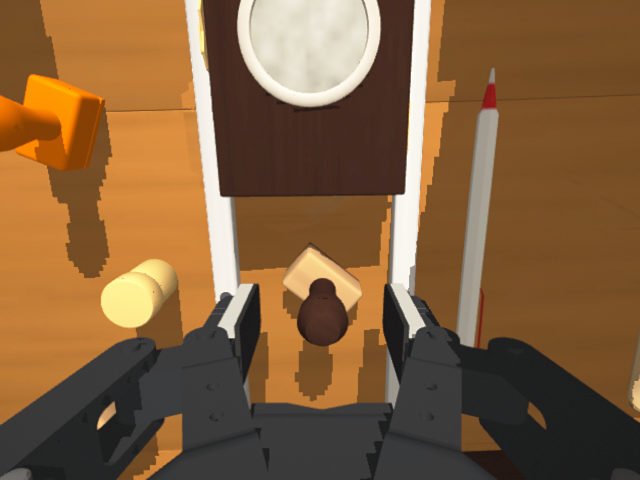

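The handle at (322,318) is centred between the pads, so I close and lift.

>>> move_arm(jaw=[105,255,255,255,255,255,255,255], dp=[[0,0,0],[0,0,0],[0,0,0],[0,0,0],[0,0,0],[0,0,0],[0,0,-0.01],[0,0,-0.03]], rotation=[[0,0,0],[0,0,0],[0,0,0],[0,0,0],[0,0,0],[0,0,0],[0,0,0],[0,0,0]], squeeze=35)

```text
clock: 5.82
position: [0.6045, -0.1625, 0.0574]
tool_rot: [3.141, -0.001, -3.127]
force: [0.2, -0.1, -0.4]
grip_width: 0.0168
```

```bash
python3 - <<'E'
from h import *
s=bot.observe();print(np.round(s["qpos"],3),s["position"],s["tool_rot"],s["grip_width"],s["force"])
E
```

```text
[ 0.125  0.744  0.065  1.718 -0.07   0.683  1.813] [ 0.60448785 -0.16253522  0.05735612] [ 3.14131060e+00 -1.48784102e-03 -3.12650376e+00] 0.016785362570760038 [ 0.18903655 -0.13272551 -0.37022063]
```

```bash
python3 - <<'E'
from h import *
s=bot.observe();p=s["position"];y=np.degrees(s["tool_rot"][2])
a=[p[0],p[1],.30]; plan(a,y,5);print()
plan([.63,.07,.30],90,10,(a,y));print()
plan([.63,.07,.06],90,5,([.63,.07,.30],90))
E
```

```text
[-0.0, 0.0, -0.0607] -0.0
[-0.0, 0.0, -0.0607] -0.0
[-0.0, 0.0, -0.0607] -0.0
[-0.0, 0.0, -0.0607] -0.0
[-0.0, 0.0, -0.0607] -0.0

[-0.0036, 0.029, 0.0] 0.0505
[0.001, 0.0292, 0.0] 0.0505
[0.0056, 0.0287, 0.0] 0.0505
[0.0101, 0.0275, 0.0] 0.0505
[0.0143, 0.0255, 0.0] 0.0505
[0.0181, 0.0229, 0.0] 0.0505
[0.0215, 0.0198, 0.0] 0.0505
[0.0244, 0.0161, 0.0] 0.0505
[0.0266, 0.0121, 0.0] 0.0505
[0.0282, 0.0077, 0.0] 0.0505

[0.0, -0.0, 0.06] 0.0
[0.0, -0.0, 0.06] 0.0
[0.0, -0.0, 0.06] 0.0
[0.0, -0.0, 0.06] 0.0
[0.0, -0.0, 0.06] 0.0
```

>>> move_arm(jaw=[255,255,255,255,255], dp=[[0,0,-0.06],[0,0,-0.06],[0,0,-0.06],[0,0,-0.06],[0,0,-0.06]], rotation=[[0,0,0],[0,0,0],[0,0,0],[0,0,0],[0,0,0]])

```text
clock: 6.45
position: [0.6047, -0.1627, 0.2997]
tool_rot: [-3.141, 0.001, -3.127]
force: [-0.1, -0.1, 0.5]
grip_width: 0.0163
```

>>> move_arm(jaw=[255,255,255,255,255,255,255,255,255,255], dp=[[-0.0036,0.029,0],[0.001,0.0292,0],[0.0056,0.0287,0],[0.0101,0.0275,0],[0.0143,0.0255,0],[0.0181,0.0229,0],[0.0215,0.0198,0],[0.0244,0.0161,0],[0.0266,0.0121,0],[0.0282,0.0077,0]], rotation=[[0,0,0.0505],[0,0,0.0505],[0,0,0.0505],[0,0,0.0505],[0,0,0.0505],[0,0,0.0505],[0,0,0.0505],[0,0,0.0505],[0,0,0.0505],[0,0,0.0505]])

```text
clock: 7.7
position: [0.6303, 0.0706, 0.2979]
tool_rot: [3.141, -0.0, 1.565]
force: [0.4, -0.7, -0.0]
grip_width: 0.0164
```

```bash
python3 - <<'E'
from h import *
s=bot.observe();print(s["position"],s["tool_rot"],s["grip_width"])
plan([.63,.07,.10],90,4)
cv2.imwrite("pics/w3.png",grab_frame("wrist"))
E
```

```text
[0.63030692 0.07056342 0.2979225 ] [ 3.14124728e+00 -4.92725212e-04  1.56492623e+00] 0.016432467738548045
[-0.0002, -0.0001, 0.0619] -0.0005
[-0.0002, -0.0001, 0.0619] -0.0005
[-0.0002, -0.0001, 0.0619] -0.0005
[-0.0002, -0.0001, 0.0619] -0.0005
```

View pics/w3.png

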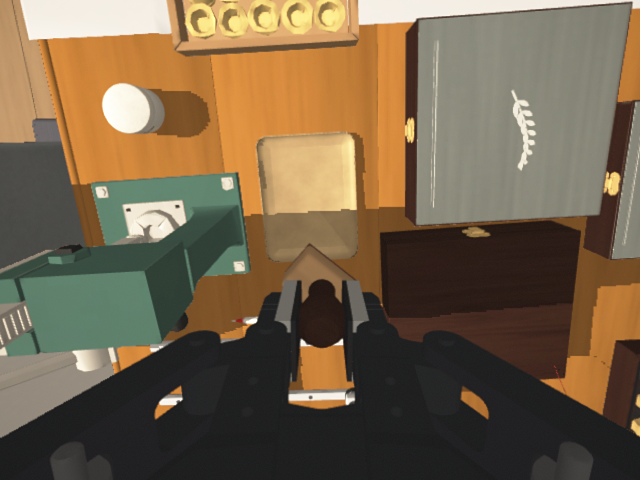

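The stamp is held upright with its block at (318,265). The tray spans (258–357, 133–262). I'll check the tray centre from this view.

```bash
python3 - <<'E'
from h import *
t=ray("wrist",[(259,136),(353,132),(358,258),(268,263)],.009);print(t[:,:2],t.mean(0)); print(proj("wrist",[[.63,.07,.002],[.63,.07,.27]]))
E
```

```text
[[ 0.56107296  0.13920729]
 [ 0.66626283  0.14240466]
 [ 0.67416703 -0.00605676]
 [ 0.56371814 -0.01129092]] [0.61630524 0.06606607 0.009     ]
[[321.23818188 195.78032392]
 [321.60721202 282.66197003]]
```

>>> move_arm(jaw=[255,255,255,255,255,255,255], dp=[[0,0,0.06],[0,0,0.06],[0,0,0.06],[0,0,0.06],[0,0,0.06],[0,0,0.02],[0,0,0.008]], rotation=[[0,0,0],[0,0,0],[0,0,0],[0,0,0],[0,0,0],[0,0,0],[0,0,0]])

```text
clock: 8.62
position: [0.6309, 0.0697, 0.0353]
tool_rot: [3.141, -0.0, 1.57]
force: [0.4, -0.1, 0.3]
grip_width: 0.0166
```

>>> move_arm(jaw=[255,255], dp=[[0,0,0.003],[0,0,0]], rotation=[[0,0,0],[0,0,0]])

```text
clock: 8.88
position: [0.6312, 0.07, 0.0336]
tool_rot: [3.14, -0.0, 1.57]
force: [-0.4, -0.2, -0.4]
grip_width: 0.0169
```

>>> move_arm(jaw=[255,255,255], dp=[[0,0,0.005],[0,0,0.002],[0,0,0]], rotation=[[0,0,0],[0,0,0],[0,0,0]])

```text
clock: 9.25
position: [0.6313, 0.0701, 0.0284]
tool_rot: [3.14, -0.001, 1.57]
force: [-5.1, 0.8, 23.1]
grip_width: 0.0164
```

>>> move_arm(jaw=[255,255], dp=[[0,0,0.0015],[0,0,0]], rotation=[[0,0,0],[0,0,0]])

```text
clock: 9.5
position: [0.6318, 0.0703, 0.0282]
tool_rot: [3.139, -0.001, 1.57]
force: [-8.9, 0.8, 38.2]
grip_width: 0.0168
```

Contact at z 0.028. I'll relieve the push, open and retreat.

>>> move_arm(jaw=[255,255,105,105,105,105], dp=[[0,0,-0.003],[0,0,-0.0005],[0,0,0],[0,0,0],[0,0,0],[0,0,0]], rotation=[[0,0,0],[0,0,0],[0,0,0],[0,0,0],[0,0,0],[0,0,0]])

```text
clock: 10.25
position: [0.6305, 0.0698, 0.0282]
tool_rot: [-3.141, 0.0, 1.57]
force: [0.2, -0.2, -0.6]
grip_width: 0.0502
```

>>> move_arm(jaw=[105,105,105,105,105,105], dp=[[0,0,-0.03],[0,0,-0.06],[0,0,-0.06],[0,0,-0.06],[0,0,-0.06],[0,0,-0.06]], rotation=[[0,0,0],[0,0,0],[0,0,0],[0,0,0],[0,0,0],[0,0,0]])

```text
clock: 11.0
position: [0.6302, 0.0697, 0.294]
tool_rot: [3.142, 0.0, 1.57]
force: [0.5, 0.3, 0.7]
grip_width: 0.0502
```

```bash
python3 - <<'E'
from h import *
s=bot.observe();print(s["position"],s["tool_rot"],s["grip_width"],s["force"],np.round(s["qpos"],2))
cv2.imwrite("pics/w4.png",grab_frame("wrist")[0:400])
y=np.degrees(s["tool_rot"][2]);p=s["position"]
plan([.52,-.165,.33],180,10);print()
plan([.428,-.1723,.12],181.6,5,([.52,-.165,.33],180))
E
```

```text
[0.63024762 0.06973049 0.29404009] [3.14151615e+00 1.47871534e-05 1.57021035e+00] 0.050181390257766134 [0.51736131 0.30657874 0.74502494] [-0.48  0.51  0.43  1.52 -0.23  1.16 -0.01]
[-0.0293, -0.014, -0.0037] -0.05
[-0.0268, -0.0184, -0.0037] -0.05
[-0.0236, -0.0224, -0.0037] -0.05
[-0.0198, -0.0258, -0.0037] -0.05
[-0.0155, -0.0286, -0.0037] -0.05
[-0.0108, -0.0306, -0.0037] -0.05
[-0.0059, -0.032, -0.0037] -0.05
[-0.0008, -0.0325, -0.0037] -0.05
[0.0043, -0.0322, -0.0037] -0.05
[0.0093, -0.0312, -0.0037] -0.05

[0.023, -0.0018, 0.0525] -0.0018
[0.023, -0.0017, 0.0525] -0.0018
[0.023, -0.0016, 0.0525] -0.0018
[0.023, -0.0014, 0.0525] -0.0018
[0.023, -0.0013, 0.0525] -0.0018
```

View pics/w4.png

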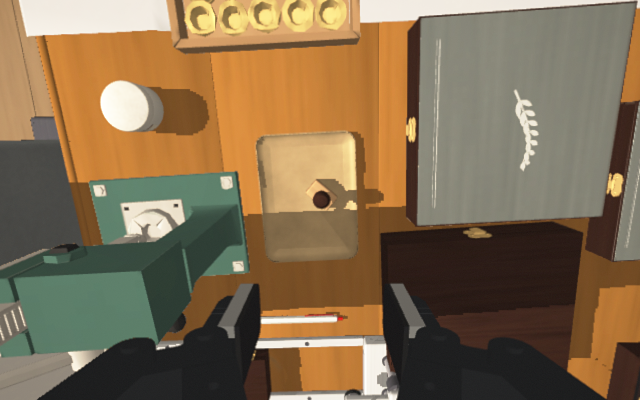

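The stamp stands upright in the tray at (320,195). Next, with shut fingers, I go behind the box.

>>> move_arm(jaw=[255,255,255,255,255,255,255,255,255,255], dp=[[-0.0293,-0.014,-0.0075],[-0.0268,-0.0184,-0.0075],[-0.0236,-0.0224,-0.0075],[-0.0198,-0.0258,-0.0075],[-0.0155,-0.0286,-0.0075],[-0.0108,-0.0306,-0.0075],[-0.0059,-0.032,-0.0075],[-0.0008,-0.0325,-0.0075],[0.0043,-0.0322,-0.0075],[0.0093,-0.0312,-0.0075]], rotation=[[0,0,-0.05],[0,0,-0.05],[0,0,-0.05],[0,0,-0.05],[0,0,-0.05],[0,0,-0.05],[0,0,-0.05],[0,0,-0.05],[0,0,-0.05],[0,0,-0.05]])

```text
clock: 12.3
position: [0.5177, -0.1656, 0.3524]
tool_rot: [3.142, 0.0, -3.137]
force: [0.5, -0.5, 0.0]
grip_width: 0.0001
```

```bash
python3 - <<'E'
from h import *
plan([.425,-.1724,.12],181.6,6)
E
```

```text
[0.0193, -0.0013, 0.0484] -0.0012
[0.0193, -0.0013, 0.0484] -0.0012
[0.0193, -0.0012, 0.0484] -0.0012
[0.0193, -0.0011, 0.0484] -0.0012
[0.0193, -0.001, 0.0484] -0.0012
[0.0193, -0.001, 0.0484] -0.0012
```

>>> move_arm(jaw=[255,255,255,255,255,255,255], dp=[[0.0193,-0.0013,0.0484],[0.0193,-0.0013,0.0484],[0.0193,-0.0012,0.0484],[0.0193,-0.0011,0.0484],[0.0193,-0.001,0.0484],[0.0193,-0.001,0.0484],[0,0,0]], rotation=[[0,0,-0.0012],[0,0,-0.0012],[0,0,-0.0012],[0,0,-0.0012],[0,0,-0.0012],[0,0,-0.0012],[0,0,0]])

```text
clock: 13.18
position: [0.4236, -0.171, 0.1185]
tool_rot: [3.141, -0.004, -3.12]
force: [0.3, -0.4, 0.7]
grip_width: -0.0001
```

```bash
python3 - <<'E'
from h import *
s=bot.observe();print(s["position"],s["tool_rot"],np.round(s["qpos"],2))
im=grab_frame("wrist");cv2.imwrite("pics/w5.png",im)
print(proj("wrist",[[.4525,-.172,.034],[.425,-.1724,.012]]))
plan([.424,-.1724,.013],181.6,3)
E
```

```text
[ 0.42364748 -0.17097452  0.11847043] [ 3.14054152 -0.00430426 -3.12032911] [ 0.15  0.45  0.14  2.13 -0.11  0.57  1.95]
[[320.4782038  282.50749178]
 [320.82255478 233.81039328]]
[0.0006, -0.0005, 0.0446] -0.0007
[0.0006, -0.0005, 0.0446] -0.0007
[0.0006, -0.0005, 0.0446] -0.0007
```

View pics/w5.png

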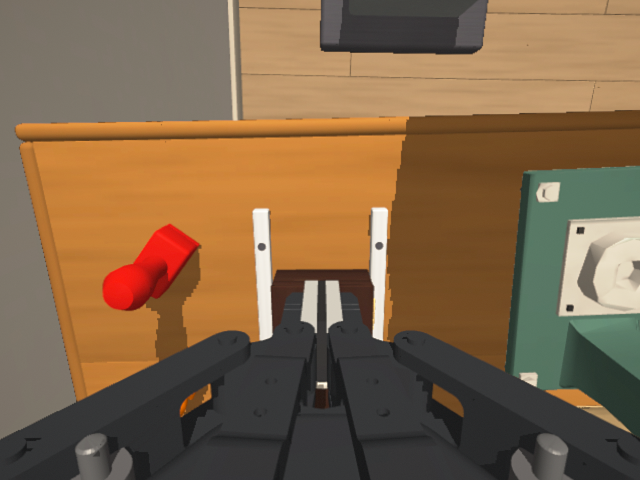

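The view shows the box's rear face at rows 270–280, centred at column 321 between the rails, with a clear gap behind it. Descend and push.

>>> move_arm(jaw=[255,255,255,255], dp=[[0.0006,-0.0005,0.0446],[0.0006,-0.0005,0.0446],[0.0006,-0.0005,0.0446],[0,0,0]], rotation=[[0,0,-0.0007],[0,0,-0.0007],[0,0,-0.0007],[0,0,0]])

```text
clock: 13.72
position: [0.4246, -0.1723, 0.0127]
tool_rot: [3.141, -0.001, -3.113]
force: [0.9, -0.1, 0.7]
grip_width: 0.0001
```

```bash
python3 - <<'E'
from h import *
s=bot.observe();print(s["position"],s["tool_rot"],s["force"])
plan([.545,.0283*.545-.1840,.014],181.6,10)
E
```

```text
[ 0.42457492 -0.17227448  0.01265387] [ 3.14100235e+00 -1.33633017e-03 -3.11287305e+00] [ 0.93584115 -0.09783951  0.66049781]
[-0.0151, 0.0, -0.0002] 0.0
[-0.0151, 0.0, -0.0002] 0.0
[-0.0151, 0.0, -0.0002] 0.0
[-0.0151, 0.0, -0.0002] 0.0
[-0.0151, 0.0, -0.0002] 0.0
[-0.0151, 0.0, -0.0002] 0.0
[-0.0151, 0.0, -0.0002] 0.0
[-0.0151, 0.0, -0.0002] 0.0
[-0.0151, 0.0, -0.0002] 0.0
[-0.0151, 0.0, -0.0002] 0.0
```

>>> move_arm(jaw=[255,255,255,255,255,255,255,255,255,255], dp=[[-0.0075,0,0],[-0.0075,0,0],[-0.0075,0,0],[-0.0075,0,0],[-0.0075,0,0],[-0.0075,0,0],[-0.0075,0,0],[-0.0075,0,0],[-0.0075,0,0],[-0.0075,0,0]], rotation=[[0,0,0],[0,0,0],[0,0,0],[0,0,0],[0,0,0],[0,0,0],[0,0,0],[0,0,0],[0,0,0],[0,0,0]])

```text
clock: 14.98
position: [0.4846, -0.1706, 0.013]
tool_rot: [-3.142, 0.0, -3.113]
force: [-1.9, -0.0, 1.1]
grip_width: -0.0001
```

>>> move_arm(jaw=[255,255,255,255,255,255,255,255], dp=[[-0.0075,0,0],[-0.0075,0,0],[-0.0075,0,0],[-0.0075,0,0],[-0.0075,0,0],[-0.0075,0,0],[-0.0075,0,0],[-0.0075,0,0]], rotation=[[0,0,0],[0,0,0],[0,0,0],[0,0,0],[0,0,0],[0,0,0],[0,0,0],[0,0,0]])

```text
clock: 15.98
position: [0.5325, -0.1693, 0.013]
tool_rot: [-3.142, -0.0, -3.113]
force: [-1.1, -0.2, 0.4]
grip_width: 0.0002
```

>>> move_arm(jaw=[255,255,255,255,255,255,255], dp=[[-0.004,0,0],[-0.004,0,0],[-0.004,0,0],[-0.004,0,0],[-0.004,0,0],[-0.004,0,0],[-0.004,0,0]], rotation=[[0,0,0],[0,0,0],[0,0,0],[0,0,0],[0,0,0],[0,0,0],[0,0,0]])

```text
clock: 16.85
position: [0.5548, -0.1686, 0.013]
tool_rot: [-3.142, -0.0, -3.113]
force: [-1.4, -0.5, 1.2]
grip_width: -0.0004
```

>>> move_arm(jaw=[255,255,255], dp=[[-0.0025,0,0],[-0.0025,0,0],[0,0,0]], rotation=[[0,0,0],[0,0,0],[0,0,0]])

```text
clock: 17.23
position: [0.5588, -0.1685, 0.013]
tool_rot: [-3.142, 0.0, -3.113]
force: [0.0, -0.2, 0.3]
grip_width: 0.0001
```

>>> move_arm(jaw=[255,255,255], dp=[[-0.002,0,0],[-0.002,0,0],[0,0,0]], rotation=[[0,0,0],[0,0,0],[0,0,0]])

```text
clock: 17.6
position: [0.562, -0.1684, 0.013]
tool_rot: [-3.142, 0.0, -3.113]
force: [-0.2, 0.6, 0.1]
grip_width: 0.0001
```

>>> move_arm(jaw=[255,255,255], dp=[[-0.002,0,0],[-0.001,0,0],[0,0,0]], rotation=[[0,0,0],[0,0,0],[0,0,0]])

```text
clock: 17.98
position: [0.5643, -0.1684, 0.013]
tool_rot: [-3.142, 0.0, -3.113]
force: [0.1, 0.4, -0.6]
grip_width: 0.0001
```

>>> move_arm(jaw=[255,255,255], dp=[[-0.0015,0,0],[-0.0015,0,0],[0,0,0]], rotation=[[0,0,0],[0,0,0],[0,0,0]])

```text
clock: 18.35
position: [0.5661, -0.1683, 0.0129]
tool_rot: [3.141, -0.001, -3.113]
force: [-4.3, 0.5, 2.9]
grip_width: 0.0
```

>>> move_arm(jaw=[255,255,255], dp=[[-0.0015,0,0],[-0.0015,0,0],[0,0,0]], rotation=[[0,0,0],[0,0,0],[0,0,0]])

```text
clock: 18.73
position: [0.5663, -0.1683, 0.0127]
tool_rot: [3.141, -0.005, -3.114]
force: [-17.6, 0.6, 12.2]
grip_width: -0.0001
```

The box met the stop at TCP x 0.566, where the force rose to 18 N. I back off, rise and look.

>>> move_arm(jaw=[255,255,255,255,255,255,255,255,255], dp=[[0.005,0,0],[0.02,0,0],[0,0,-0.05],[0,0,-0.06],[0,0,-0.06],[0,0,-0.06],[0,0,-0.06],[-0.05,0,0],[0,0,0]], rotation=[[0,0,0],[0,0,0],[0,0,0],[0,0,0],[0,0,0],[0,0,0],[0,0,0],[0,0,0],[0,0,0]])

```text
clock: 19.85
position: [0.5912, -0.1669, 0.2453]
tool_rot: [-3.142, 0.002, -3.111]
force: [-0.6, 0.3, -1.3]
grip_width: 0.0004
```

```bash
python3 - <<'E'
from h import *;import pickle
s=bot.observe();print(s["position"],s["tool_rot"])
c=calibration("wrist");im=grab_frame("wrist");pickle.dump(c,open("w6.pkl","wb"));cv2.imwrite("pics/w6full.png",im)
cv2.imwrite("pics/w6.png",cv2.resize(im[120:390,180:460],None,fx=2,fy=2,interpolation=cv2.INTER_CUBIC))
E
```

```text
[ 0.59116093 -0.16687768  0.24525543] [-3.14151396e+00  2.36356780e-03 -3.11130088e+00]
```

View pics/w6.png

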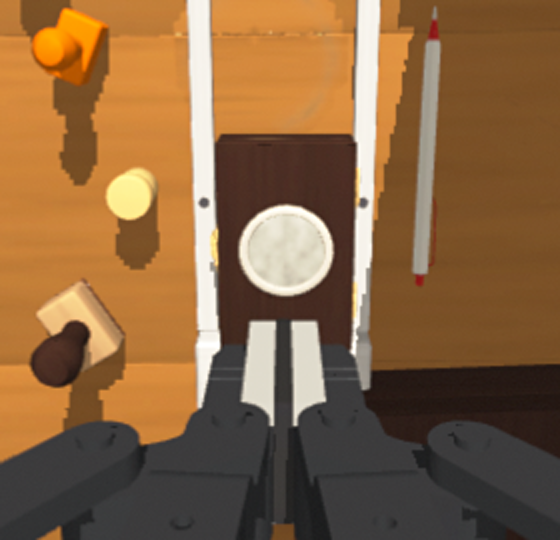

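The box reaches the stop; its medallion is at crop (286,250). Checking the numbers:

```bash
python3 - <<'E'
from h import *;import pickle
c=pickle.load(open("w6.pkl","rb"));f=lambda x,y:(180+(x-.5)/2,120+(y-.5)/2)
print("med",ray("wrist",[f(286,250)],.037,c),"rear",ray("wrist",[f(286,143)],.034,c),"stop",ray("wrist",[f(203,345),f(364,343)],.024,c))
x=.666;plan([x,.0283*x-.1844,.16],181.6,4)
print(bot.observe()["position"])
E
```

```text
med [[ 0.62966381 -0.16517012  0.037     ]] rear [[ 0.57709053 -0.16684427  0.034     ]] stop [[ 0.68767191 -0.20735667  0.024     ]
 [ 0.68385918 -0.12200005  0.024     ]]
[-0.0239, -0.0001, 0.0265] 0.0001
[-0.0239, -0.0001, 0.0265] 0.0001
[-0.0239, -0.0001, 0.0265] 0.0001
[-0.0239, -0.0001, 0.0265] 0.0001
[ 0.58960063 -0.16733177  0.24472868]
```

Medallion to stop matches home: rear edge to stop is 108 mm, and the origin is at gauge x ≈ 59. Next, go above the cap and press down.

>>> move_arm(jaw=[255,255,255,255,255,255,255,255], dp=[[-0.0239,-0.0001,0.0265],[-0.0239,-0.0001,0.0265],[-0.0239,-0.0001,0.0265],[-0.0239,-0.0001,0.0265],[0,0,0.025],[0,0,0.025],[0,0,0.008],[0,0,0]], rotation=[[0,0,0],[0,0,0],[0,0,0],[0,0,0],[0,0,0],[0,0,0],[0,0,0],[0,0,0]])

```text
clock: 20.9
position: [0.6651, -0.1659, 0.1138]
tool_rot: [-3.142, -0.0, -3.113]
force: [-0.4, -0.1, 0.9]
grip_width: -0.0
```

>>> move_arm(jaw=[255,255,255,255], dp=[[0,0,0.005],[0,0,0.005],[0,0,0.005],[0,0,0]], rotation=[[0,0,0],[0,0,0],[0,0,0],[0,0,0]])

```text
clock: 21.4
position: [0.6652, -0.1657, 0.1015]
tool_rot: [3.142, -0.0, -3.113]
force: [0.8, -0.6, -0.2]
grip_width: -0.0003
```

>>> move_arm(jaw=[255,255,255,255,255], dp=[[0,0,0.004],[0,0,0.004],[0,0,0.004],[0,0,0.004],[0,0,0]], rotation=[[0,0,0],[0,0,0],[0,0,0],[0,0,0],[0,0,0]])

```text
clock: 22.02
position: [0.6653, -0.1658, 0.0887]
tool_rot: [3.142, -0.0, -3.113]
force: [0.6, 0.2, 1.7]
grip_width: -0.0001
```

>>> move_arm(jaw=[255,255,255,255,255], dp=[[0,0,0.003],[0,0,0.003],[0,0,0.003],[0,0,0.003],[0,0,0]], rotation=[[0,0,0],[0,0,0],[0,0,0],[0,0,0],[0,0,0]])

```text
clock: 22.65
position: [0.6653, -0.1657, 0.0792]
tool_rot: [3.142, -0.0, -3.113]
force: [-0.2, -0.2, 0.7]
grip_width: -0.0004
```

>>> move_arm(jaw=[255,255,255,255], dp=[[0,0,0.0025],[0,0,0.0025],[0,0,0.0015],[0,0,0]], rotation=[[0,0,0],[0,0,0],[0,0,0],[0,0,0]])

```text
clock: 23.15
position: [0.6654, -0.1658, 0.0741]
tool_rot: [-3.142, -0.0, -3.113]
force: [0.7, 0.2, 1.2]
grip_width: -0.0002
```

```bash
python3 - <<'E'
from h import *
F=[]
for i in range(3):
    F.append(bot.observe()["force"]); im=grab_frame("scene")
print(np.round(F,2),bot.observe()["position"])
cv2.imwrite("pics/s2.png",cv2.resize(im[280:410,200:330],None,fx=4.5,fy=4.5,interpolation=cv2.INTER_CUBIC))
E
```

```text
[[ 0.67  0.17  1.21]
 [-0.89  0.01  0.68]
 [-0.94 -0.14  1.2 ]] [ 0.66540375 -0.16579636  0.07423041]
```

View pics/s2.png

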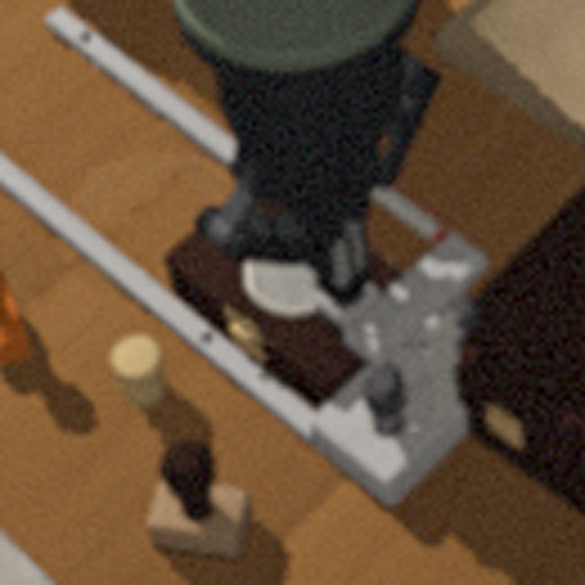

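The tip is on the cap and the arm is nearly down on the lid. The force is still about 1 N, so I press a few mm further in small steps.

>>> move_arm(jaw=[255,255,255,255], dp=[[0,0,0.0015],[0,0,0.0015],[0,0,0.0015],[0,0,0]], rotation=[[0,0,0],[0,0,0],[0,0,0],[0,0,0]])

```text
clock: 23.8
position: [0.6654, -0.1658, 0.0705]
tool_rot: [-3.142, -0.0, -3.113]
force: [-1.5, 0.6, 3.2]
grip_width: -0.0
```

>>> move_arm(jaw=[255,255,255], dp=[[0,0,0.0015],[0,0,0.001],[0,0,0]], rotation=[[0,0,0],[0,0,0],[0,0,0]])

```text
clock: 24.18
position: [0.6654, -0.1658, 0.0686]
tool_rot: [-3.142, 0.0, -3.113]
force: [-0.4, 0.8, 3.4]
grip_width: -0.0
```

>>> move_arm(jaw=[255,255,255], dp=[[0,0,0.0012],[0,0,0],[0,0,0]], rotation=[[0,0,0],[0,0,0],[0,0,0]])

```text
clock: 24.55
position: [0.6654, -0.1658, 0.0677]
tool_rot: [-3.142, -0.0, -3.113]
force: [-0.3, 0.9, 5.2]
grip_width: -0.0001
```

```bash
python3 - <<'E'
from h import *
F=[]
for i in range(4):
    F.append(bot.observe()["force"]); im=grab_frame("scene")
print(np.mean(F,0),bot.observe()["position"])
E
```

```text
[-0.85771693  0.57636575  4.70092233] [ 0.6654364  -0.16578535  0.06766605]
```

The force rises 0.6 N/mm from z = 0.076, which is exactly the cap's spring with the foot stopped on the lid at 34 mm. I retreat straight up, then back.

>>> move_arm(jaw=[255,255,255,255,255,255,255,255,255,255], dp=[[0,0,-0.008],[0,0,-0.02],[0,0,-0.05],[0,0,-0.06],[0,0,-0.06],[0,0,-0.06],[0.05,0,0],[0.06,0,0],[0.06,0,0],[0,0,0]], rotation=[[0,0,0],[0,0,0],[0,0,0],[0,0,0],[0,0,0],[0,0,0],[0,0,0],[0,0,0],[0,0,0],[0,0,0]])

```text
clock: 26.0
position: [0.5268, -0.1703, 0.2756]
tool_rot: [3.141, 0.001, -3.115]
force: [1.2, 0.3, 0.6]
grip_width: 0.0002
```

```bash
python3 - <<'E'
from h import *
im=grab_frame("scene");w=grab_frame("wrist");c=calibration("wrist")
a=cv2.resize(im[240:400,150:390],(780,520),interpolation=cv2.INTER_CUBIC);cv2.imwrite("pics/s3.png",np.hstack([a[:, 0:400][:, :],cv2.resize(w,(400,300))[:].repeat(1,0) if 0 else np.zeros((520,0,3),np.uint8)]))
b=cv2.resize(w[150:480],(400,206));b=cv2.resize(w[120:480,120:640],(400,277))
A=cv2.resize(im[240:400,200:350],(400,427),interpolation=cv2.INTER_CUBIC)
out=np.zeros((427,800,3),np.uint8);out[:,:400]=A;out[:277,400:]=b;cv2.imwrite("pics/s3.png",out)
cap=np.array([.6654,-.1658,.076]);print("expected cap px scene",proj("scene",[cap]),"crop",(proj("scene",[cap])-[200,240])*400/150, bot.observe()["force"],bot.observe()["position"])
E
```

```text
expected cap px scene [[274.54762964 338.05936493]] crop [[198.79367903 261.49163981]] [ 0.91132369 -0.591869    0.60487283] [ 0.52973735 -0.16965912  0.27521167]
```

View pics/s3.png

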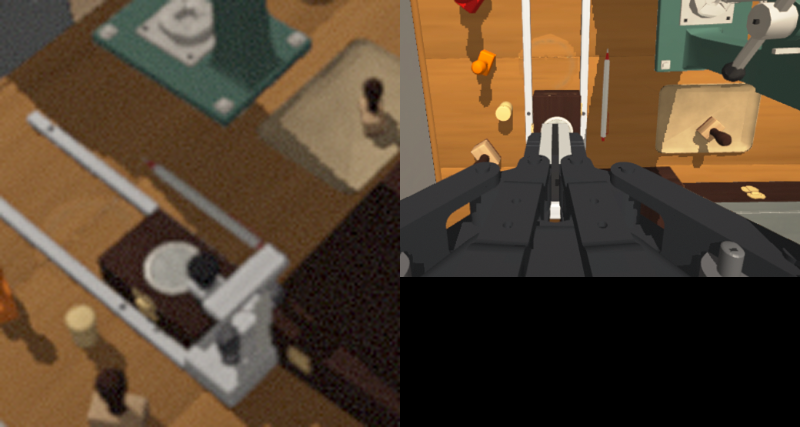

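The cap is at crop (203,268), against (199,261) predicted for the top of a landed foot's cap. The box is against the stop, and the stamp stands upright in the tray. Handing in.

```bash
python3 -c "
from h import *
print(workorder.job_done())"
```

```text
the job is handed in; nothing more can be done
None
```

I finished the job and handed it in at about 26 s on the robot's clock; the hand-in gives no verdict.

- **Stamp:** I took the small brown lot stamp out of the lane and stood it in the brass tray. The last pictures show it upright. I pressed it down harder than needed while setting it in the tray, 38 N at the wrist just before I let go.
- **Box:** I slid it along the lane without lifting it. It stopped against the stop, where the push rose to 18 N. In the wrist picture it measures 108 mm from rear edge to stop, the box's own length, so it is home.
- **Gauge:** I pushed the cap down to about 4.7 N. The force rose at about the spring's 0.6 N/mm from a cap height of about 76 mm, which puts the foot on the 34 mm lid.
- **After release:** The cap showed about 3 pixels (7 in the enlarged crop) from where I expected its top. I read that as the picture showing part of the cap's side. The sole itself is hidden, so I did not see it touch the lid.
- **Everything else:** The vial, pen and other stamps by the lane look unmoved in the last pictures. I did not check the jars and tape roll again at the end, but the arm worked nowhere near them.

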